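# Balance a wrongly loaded centrifuge rotor

### The job

The centrifuge rotor on its loading stand has been filled out of balance: there are two tall tubes, two bottle-shaped tubes and two short tubes in its six shields, and each faces one of another kind across the hub. Rearrange them so that every tube stands straight across the hub from the other tube of its own kind, parking a tube in the empty rack while you change them over. In the end all six stand fully down in the rotor's shields, one to a shield; keep the tubes upright throughout.

Things in the scene. Friction and masses are not known exactly. Their poses are not given: they have to be found in the camera images.
- rotor: Centrifuge rotor, 165 mm wide, fixed. Origin: on the hub axis at worktop height. Six upright steel shields (sleeves) on a circle of radius 64 mm, the first on its own +x axis, then every 60 deg. Shield: 31 mm wide inside, 39 outside, mouth 58 and inner floor 12 mm above the worktop, so a seated tube's origin is at 12 mm; it may lean 5 deg. Hub nut ends at 58 mm. All full at the start.
- rack: Grey parking rack, a block of 60 x 128 x 50 mm on a foot plate of 72 x 140 mm, fixed, empty at the start. Origin: centre of its underside. Two upright holes, 31 mm wide, 32 mm either side of the middle along the rack's own y axis (its long side); mouths 50 mm and floors 12 mm above the worktop.
- tube_tall_1: Tall tube, 112 mm high, wide ribbed flat cap of 33 mm diameter from 98 mm above the origin to the top; grip it by the cap. Origin: centre of its underside, z up. Round body of 28 mm diameter, tapering over the lowest 13 mm to a 14 mm foot; 30 to 65 g. One of two alike; the other is tube_tall_2.
- tube_tall_2: Tall tube, 112 mm high, wide ribbed flat cap of 33 mm diameter from 98 mm above the origin to the top; grip it by the cap. Origin: centre of its underside, z up. Round body of 28 mm diameter, tapering over the lowest 13 mm to a 14 mm foot; 30 to 65 g. One of two alike; the other is tube_tall_1.
- tube_bottle_1: Bottle-shaped tube, 98 mm high: shoulder at 60 to 71 mm, thin neck, narrow ribbed cap of 22 mm diameter from 80 mm above the origin to the top; grip it by the cap. Origin: centre of its underside, z up. Round body of 28 mm diameter, tapering over the lowest 13 mm to a 14 mm foot; 30 to 65 g. One of two alike; the other is tube_bottle_2.
- tube_bottle_2: Bottle-shaped tube, 98 mm high: shoulder at 60 to 71 mm, thin neck, narrow ribbed cap of 22 mm diameter from 80 mm above the origin to the top; grip it by the cap. Origin: centre of its underside, z up. Round body of 28 mm diameter, tapering over the lowest 13 mm to a 14 mm foot; 30 to 65 g. One of two alike; the other is tube_bottle_1.
- tube_short_1: Short tube, 86 mm high, flat lid of 30 mm diameter at 70 to 77 mm above the origin, with a small button (14 mm wide, 9 high) on top; grip it by the lid and the body just below. Origin: centre of its underside, z up. Round body of 28 mm diameter, tapering over the lowest 13 mm to a 14 mm foot; 30 to 65 g. One of two alike; the other is tube_short_2.
- tube_short_2: Short tube, 86 mm high, flat lid of 30 mm diameter at 70 to 77 mm above the origin, with a small button (14 mm wide, 9 high) on top; grip it by the lid and the body just below. Origin: centre of its underside, z up. Round body of 28 mm diameter, tapering over the lowest 13 mm to a 14 mm foot; 30 to 65 g. One of two alike; the other is tube_short_1.
Things that resemble listed ones, but are neither listed nor needed, are in the scene too. Leave any blue or orange look-alike of the tube_tall_2 alone.

How it is judged (in metres and radians):
At the end, for the whole second after the job is handed in: All six tubes are released and at rest in the shields, fully down (origin 8 to 18 mm above the worktop, within 72 mm of the hub axis, leaning under 8 degrees), the two of each kind opposite each other (over 119 mm apart; opposite shields are 128 mm apart, the next nearest 111) (horizontal distance between each of tube_tall_1, tube_bottle_2, tube_bottle_1, tube_short_2, tube_short_1, tube_tall_2 and rotor below 0.072 m and height (world z) of tube_tall_1 between 0.008 and 0.018 m and angle between each of tube_tall_1, tube_bottle_2, tube_bottle_1, tube_short_2, tube_short_1, tube_tall_2's own z axis and vertical below 0.14 rad and linear speed of each of tube_tall_1, tube_bottle_2, tube_bottle_1, tube_short_2, tube_short_1, tube_tall_2 below 0.02 m/s and height (world z) of tube_bottle_2 between 0.008 and 0.018 m and height (world z) of tube_bottle_1 between 0.008 and 0.018 m and height (world z) of tube_short_2 between 0.008 and 0.018 m and height (world z) of tube_short_1 between 0.008 and 0.018 m and height (world z) of tube_tall_2 between 0.008 and 0.018 m and horizontal distance between tube_tall_1 and tube_tall_2 above 0.119 m and horizontal distance between tube_bottle_1 and tube_bottle_2 above 0.119 m and horizontal distance between tube_short_1 and tube_short_2 above 0.119 m); the robot touches nothing.
It fails at once if a tube is tipped over or held far from upright (more than 45 degrees) (angle between any of tube_tall_1, tube_bottle_2, tube_bottle_1, tube_short_2, tube_short_1, tube_tall_2's own z axis and vertical above 0.785 rad).
It also fails if it takes over 90 s, if anything falls off the work surface, if the arm or the gripper's body presses on something with over 40 N, if the wrist force passes 120 N, or if a joint passes its speed limit or range.

### The arm

A 6-joint arm with a two-finger parallel gripper is mounted at the origin on a cart in front of the work surface, level with it; the furniture and walls round the work are solid. World frame = base frame: x ahead of the robot, y to its left, z up, the work surface at z = 0. Lengths are in mm, angles in rad, forces in N, time in s.
With the tool pointing down it reaches from about 350 to 975 mm from the base axis. Payload 4.9 kg.
Tool frame: the origin (TCP) lies on the front face of the gripper's body, between the roots of the fingers; the fingertips stand env.tips_ahead ahead of it and the grasp point (between the pads) lies 54 mm ahead of it (env.tips_ahead is the distance from the TCP to the fingertips, in mm); z points along the fingers, y is the line along which they close (so a half turn about z gives the same grasp; the last joint's range is limited). The gripper opens to 85 mm and grips with 20 to 120 N. Pads are 22 mm wide; open, the fingers measure 114 mm over their backs; the gripper's body (76 mm by 85 mm) begins 54 mm behind the grasp point. The pads swing forward as they close: fully open they stand 13 mm farther back than shut.
Start: joints at [-1.237, 0.053, 1.613, -0, 1.476, -0.119], TCP at [273.42, -561.999, 303.904] pointing down, gripper open.
Joint ranges: [-3.01, 3.01], [-1.01, 2.22], [0.06, 2.58], [-1.02, 4.17], [0.09, 2.62], [-3.14, 3.14]. Speed limits (rad/s): [2.57, 2.57, 3.14, 3.14, 3.14, 3.14].

### API

Orientations are given as a rotation vector (axis times angle).
In Python, from rig import env, imaging, models gives the robot as it stands.
- The arm moves only by the tool arm_command, never from a script. Its argument "deltas" is text: rows parted by semicolons, each of 6 numbers parted by spaces: the shift along the world's x, y, z in m, then the turn, a rotation vector about the world's x, y, z in degrees. A call has 1 to 20 rows; each row is the pose to reach, as a shift and turn from the pose commanded when the call began; what a row does not reach only later rows make up. A row lasts 1/10 s, in which the tool goes at most 50 mm and 8.59 degrees, less where a joint would pass 70% of its speed; a pose out of reach is approached as far as the arm can. A call with a gripper value outside its range is refused whole. "jaw" is the opening, from -1 (shut) to 1 (fully open), set as the call begins (left out, the last holds). The fingers move at their own pace and stop on an object; "force" is the grip in N (left out, the last holds). Time passes only in rows, so rows that repeat a pose let the fingers close. It gives the time, the measured TCP pose, the force, the opening and the grip force at its end, in the units of the state.
- env.get_obs(): the state, without advancing time (a new reading comes with each control period).
- imaging.get_image(name): name is "side" or "top" or "wrist"; returns a dict with "pixels" (384x512x3 uint8, red, green, blue), "K" (3x3 intrinsics, pixels), "R" (3x3) and "t" (3): a world point X has camera coordinates R X + t; the wrist camera has in their place "mount" (4x4, takes a point from camera to tool coordinates, whose origin is the TCP and whose axes are the flange's). Camera axes: x right, y down, z forward; pixel columns grow to the right and rows downward; lengths in mm; the calibration is good to about 2 mm. A picture is of the moment at which its call begins: read the wrist's pose just before it. There is no depth.
- env.close_job(): hands the job in; it is judged then, once.
Trained networks look in a picture, given as the dict that the camera call returned (one of the last four; its "shot" number tells which), for a name from the list of things; names that differ only in an ending like _2 or _b are one class to them, and where a whole thing is asked for, a point or a joint stands for the part that bears it (a point fixed in the world has none). Each returns a list of dicts, best first, with "conf" (0 to 1); they miss things now and then, are a little off and sometimes report something else, mostly with a low value. They report only what shows in the picture. A call takes as long as a camera call. They do not tell look-alikes from the thing itself.
- models.recognise(picture, label): "extent" ([centre column, centre row, width, height] in pixels, round what is visible of it).
- models.mark_of(picture, label): "centre" ([column, row] in pixels: a listed point, or the origin of a listed thing).
The state is a dict: "time_s": time; "qpos": joint angles; "joint_velocities": joint speeds; "tau": joint torques, N m; "ee_pos": TCP position; "ee_rot": TCP orientation; "force": force on the tool from outside, world axes, zero at the start; "wrist_torque": the same for the moment, N m; "width": finger opening in mm; "grasp_force": force on a finger pad.
Only numpy, scipy, OpenCV 4.12 (cv2) and the standard library are available. Lean on these libraries where they do the work, as an engineer would, in place of code of your own. Each camera call takes 0.05 s, during which the arm holds its last target. There are 200 camera calls.

## Working session

There is one attempt and no reset: what is moved stays moved. The work goes in short steps, Python scripts to look and compute and a tool call to move; the robot and the scene stay as the last step left them, time stands still between calls to the robot, and variables do not carry over. Pictures are saved under pics/ and viewed, at most 14 in all, crops included, and the job is handed in when it is done.

Besides the shell and the picture viewer there is one more tool, called after ">>>" by a JSON object that holds its "api" and its "payload". arm_command: Moves the arm, as the interface text tells. Its arguments: {"type":"object","properties":{"deltas":{"type":"string"},"jaw":{"type":"number"},"force":{"type":"number"}},"required":["deltas"]}

```bash
mkdir -p pics; ls; python3 - <<'E'
from rig import env, imaging, models
import cv2
print(env.get_obs(), env.tips_ahead)
for n in ["top","side"]:
    p=imaging.get_image(n)
    cv2.imwrite(f"pics/{n}0.png",p["pixels"][:,:,::-1])
    print(n,p["K"].tolist(),p["R"].tolist(),p["t"].tolist())
    for l in ["rotor","rack","tube_tall_1","tube_bottle_1","tube_short_1"]:
        print(l,[(r["extent"],round(r["conf"],2)) for r in models.recognise(p,l)],[(r["centre"],round(r["conf"],2)) for r in models.mark_of(p,l)])
print(env.get_obs()["time_s"])
E
```

```text
pics
{'time_s': 0.0, 'qpos': array([-1.23701815e+00,  5.33786842e-02,  1.61432210e+00, -3.07297204e-07,
        1.47599305e+00, -1.18995141e-01]), 'joint_velocities': array([-3.18524716e-04, -1.55410482e-03,  7.91424653e-05, -2.68589864e-04,
       -1.26404530e-03, -1.15579245e-03]), 'tau': array([-1.09820874e-03, -3.93682158e+01, -3.70177495e+01, -2.22439189e-04,
        6.98784730e-03,  2.48194596e-05]), 'ee_pos': array([ 273.25721089, -561.56327444,  302.63254487]), 'ee_rot': array([-3.05939537e+00, -7.04686284e-01,  3.54010184e-04]), 'force': array([ 0.05961848,  0.33250056, -0.6018488 ]), 'wrist_torque': array([-4.44666756e-02, -4.00645908e-05, -7.41403234e-02]), 'grasp_force': 0.0, 'width': 85.3310208604521} 72.6
top [[384.7659881295493, 0.0, 260.1560041735711], [0.0, 384.7659881295493, 192.21448682539165], [0.0, 0.0, 1.0]] [[0.01416298010648305, -0.9998161885678944, -0.012922812080659065], [-0.9982897006547208, -0.01340587401430757, -0.05690304129499859], [0.0567193402748231, 0.013706626845477776, -0.9982960707221618]] [-51.48884983898829, 523.4302114802927, 878.3867504120174]
[... 1124 characters left out ...]
66209, 0.8394362062391401, -0.5434065158636229]] [-533.4708930837438, 19.979466908965698, 978.4418520679914]
rotor [([250.5, 238.1, 78.7, 61.5], 0.63)] [([249.8, 247.8], 0.96)]
rack [([277.5, 159.7, 38.6, 33.7], 0.64)] [([274.1, 169.1], 0.63)]
tube_tall_1 [([237.1, 230.1, 20.6, 36.1], 0.97), ([290.2, 284.9, 22.4, 53.9], 0.91), ([229.1, 196.6, 12.3, 31.2], 0.89), ([244.1, 275.0, 24.5, 58.4], 0.88)] [([200.2, 312.8], 0.92), ([242.5, 300.1], 0.9), ([238.3, 260.8], 0.73), ([285.6, 309.4], 0.64)]
tube_bottle_1 [([271.2, 231.4, 17.5, 26.2], 0.9), ([218.8, 218.8, 11.7, 30.8], 0.77)] [([221.0, 244.6], 0.85)]
tube_short_1 [([260.3, 199.8, 18.4, 20.4], 0.73), ([283.3, 214.6, 16.4, 24.4], 0.61)] []
1.1
```

```bash
python3 - <<'E'
import cv2
a=cv2.imread("pics/top0.png")[130:270,230:420]; b=cv2.imread("pics/side0.png")[170:340,170:330]
a=cv2.resize(a,(400*190//140,400),interpolation=3)[:, :400+143]; b=cv2.resize(b,(0,0),fx=400/170,fy=400/170,interpolation=3)
print(a.shape,b.shape); cv2.imwrite("pics/c0.png",cv2.hconcat([a[:,:430],b[:,:370]]))
E
```

```text
(400, 542, 3) (400, 376, 3)
```

View pics/top0.png

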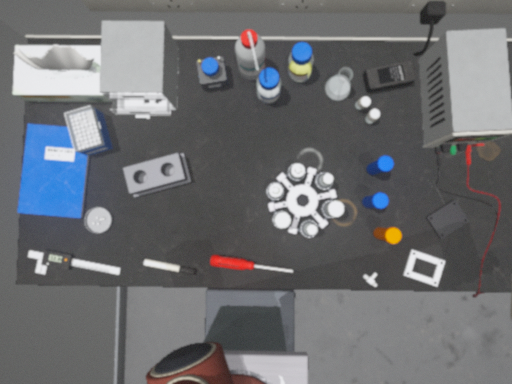

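View pics/c0.png

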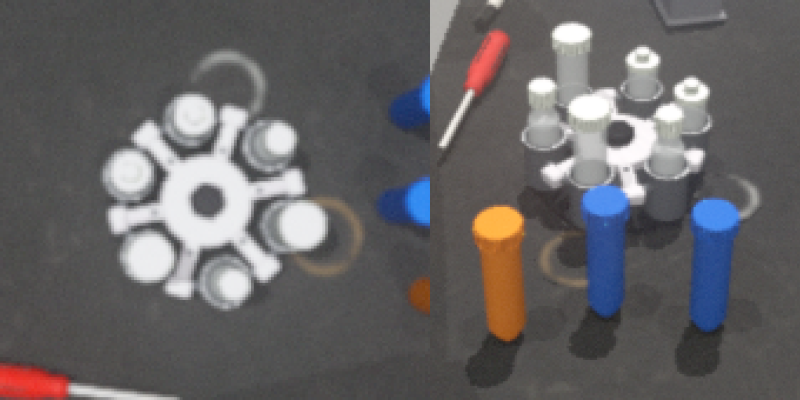

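Targets: the white tall caps are at top pixels (334,209) and (282,221), the bottles at (325,180) and (310,229), and the shorts at (297,171) and (276,193). The look-alikes, which I'll leave alone, are blue at (384,164) and (377,200) and orange at (390,235). The crop confirms the white ones are in the shields and that the kinds face each other wrongly.

The plan is a 3-cycle through the rack: D short → rack, C tall → D, B bottle → C, short → B.

```bash
cat > h.py <<'E'
import numpy as np, cv2
from scipy.spatial.transform import Rotation as Ro
from scipy.optimize import least_squares
def cam(p, obs=None):
    "R,t world->camera"
    if "mount" in p:
        M=np.array(p["mount"]); T=np.eye(4); T[:3,:3]=Ro.from_rotvec(obs["ee_rot"]).as_matrix(); T[:3,3]=obs["ee_pos"]
        W=np.linalg.inv(T@M); return W[:3,:3],W[:3,3]
    return np.array(p["R"]),np.array(p["t"])
def onplane(K,R,t,uv,z):
    d=R.T@np.linalg.inv(K)@np.array([uv[0],uv[1],1.]); c=-R.T@t
    return (c+d*(z-c[2])/d[2])[:2]
def proj(K,R,t,X):
    x=K@(R@np.array(X)+t); return x[:2]/x[2]
E
python3 - <<'E'
from h import *
from rig import env, imaging, models
p=imaging.get_image("top"); R,t=cam(p); K=np.array(p["K"])
f=lambda uv,z: onplane(K,R,t,uv,z)
hub=f((302.8,200),58); print("hub",hub, "mark",f((300,201.4),0))
caps=dict(A=((107.5*2.857,0),0))
pts={k:f((230+x/2.857,130+y/2.857),z) for k,(x,y,z) in dict(A=(306,224,124),B=(234,285,110),C=(147,255,124),D=(127,172,98),E=(190,112,98),F=(280,140,110)).items()}
for k in pts: print(k,pts[k],np.linalg.norm(pts[k]-hub))
o="FABCDE"
P=np.array([pts[k] for k in "ABCDEF"])
def g(v,s):
    a=v[2]+s*np.arange(6)*np.pi/3
    return (np.c_[v[0]+64*np.cos(a),v[1]+64*np.sin(a)]-P).ravel()
for s in (1,-1):
    best=min((least_squares(g,[*hub,a],args=(s,)) for a in (0,1.5,3,4.5)),key=lambda r:r.cost)
    print(s,best.x,best.cost,np.round(best.fun.reshape(-1,2),1).tolist())
for uv in ((139.5,177),(168.5,170)): print("hole",f(uv,50))
print("rackmark",f((160.1,176.3),0), f((156.5,176),25))
E
```

```text
hub [ 505.71434676 -139.00461888] mark [ 504.53672026 -138.09620064]
A [ 487.1203884  -202.11294016] 65.79054265803325
B [ 442.7480444  -153.13037768] 64.53132800812912
C [463.57766025 -89.69597586] 64.86017750827511
D [523.99145023 -75.41569849] 66.1634590076261
E [ 568.96848647 -121.34656667] 65.67261985564532
F [ 547.96913104 -185.74424444] 63.008407311283015
1 [ 505.72919347 -137.90763388   -1.82013672] 24421.09111411406 [[2.8, 2.2], [108.8, -29.5], [103.8, -30.9], [-2.5, -0.5], [-109.1, 28.1], [-103.8, 30.5]]
-1 [ 505.72919347 -137.90763388    4.41715461] 12.305826710941245 [[-0.0, 3.0], [0.6, 0.7], [-1.6, -1.5], [0.4, -1.3], [-0.9, -2.1], [1.5, 1.1]]
hole [552.6177258  226.32967313]
hole [569.21689297 161.52697336]
rackmark [559.54261786 193.8344552 ] [557.75410634 195.28108699]
```

```bash
python3 - <<'E'
from h import *
from rig import env, imaging, models
o=env.get_obs(); p=imaging.get_image("wrist"); R,t=cam(p,o)
print(p["K"],p["mount"],-R.T@t, R[2], Ro.from_rotvec(o["ee_rot"]).as_matrix().round(2).tolist())
E
```

```text
[[331.51211278   0.         252.86650961]
 [  0.         331.51211278 196.08337338]
 [  0.           0.           1.        ]] [[-3.76406843e-05 -9.47656729e-01 -3.19290968e-01  8.26725976e+01]
 [ 9.99999603e-01 -3.19956221e-04  8.31742903e-04  8.76092611e-01]
 [-8.90365890e-04 -3.19290810e-01  9.47656365e-01 -6.92223088e+01]
 [ 0.00000000e+00  0.00000000e+00  0.00000000e+00  1.00000000e+00]] [ 348.15803205 -526.61824568  373.13142739] [-0.28672351 -0.14043737 -0.94766396] [[0.9, 0.44, 0.0], [0.44, -0.9, -0.0], [0.0, 0.0, -1.0]]
```

>>> {"api": "arm_command", "payload": {"deltas": "0.251 0.485 -0.04 0 0 -42.9;0.251 0.485 -0.04 0 0 -42.9;0.251 0.485 -0.04 0 0 -42.9;0.251 0.485 -0.04 0 0 -42.9;0.251 0.485 -0.04 0 0 -42.9;0.251 0.485 -0.04 0 0 -42.9;0.251 0.485 -0.04 0 0 -42.9;0.251 0.485 -0.04 0 0 -42.9;0.251 0.485 -0.04 0 0 -42.9;0.251 0.485 -0.04 0 0 -42.9;0.251 0.485 -0.04 0 0 -42.9;0.251 0.485 -0.04 0 0 -42.9;0.251 0.485 -0.04 0 0 -42.9;0.251 0.485 -0.04 0 0 -42.9;0.251 0.485 -0.04 0 0 -42.9", "jaw": 0.1}}

```text
time_s: 2.7
ee_pos: [524.1, -78.3, 264.1]
ee_rot: [3.106, -0.466, 0.0]
force: [1.3, -0.7, 0.5]
width: 47.1
grasp_force: 0.0
```

```bash
cat > look.py <<'E'
import sys
from h import *
from rig import env, imaging, models
o=env.get_obs(); p=imaging.get_image("wrist"); R,t=cam(p,o); K=np.array(p["K"])
np.savez("last.npz",K=K,R=R,t=t)
img=np.ascontiguousarray(p["pixels"][:,:,::-1])
hub=np.array([505.7,-138.5]); 
for k,z in zip("ABCDEF",(124,110,124,98,98,110)):
    a=4.417-"ABCDEF".index(k)*np.pi/3
    c=[*(hub+64*np.array([np.cos(a),np.sin(a)])),0]
    print(k,np.round(c[:2],1))
    cv2.drawMarker(img,tuple(int(v) for v in proj(K,R,t,[c[0],c[1],z])),(0,0,255),0,8)
cv2.drawMarker(img,tuple(int(v) for v in proj(K,R,t,[*hub,58])),(0,255,0),0,8)
for uv in ((552.6,226.3),(569.2,161.5)): cv2.drawMarker(img,tuple(int(v) for v in np.clip(proj(K,R,t,[*uv,50]),-9e3,9e3)),(0,255,0),0,8)
cv2.imwrite(f"pics/{sys.argv[1]}.png",cv2.resize(img,None,fx=1.5,fy=1.5))
for l,z in (("rotor",0),("rack",0),("tube_tall_1",12),("tube_bottle_1",12),("tube_short_1",12)):
    print(l,[(np.round(r["centre"]).tolist(),onplane(K,R,t,r["centre"],z).round(1).tolist(),round(r["conf"],2)) for r in models.mark_of(p,l) if r["conf"]>.4])
print(o["time_s"],o["ee_pos"].round(1),Ro.from_rotvec(o["ee_rot"]).as_matrix().round(3).tolist(),o["width"])
E
python3 look.py w1
```

```text
A [ 487.1 -199.7]
B [ 443.4 -153. ]
C [462.  -91.8]
D [524.3 -77.3]
E [ 568. -124.]
F [ 549.4 -185.2]
rotor [([316.0, 167.0], [507.1, -141.5], 0.76)]
rack []
tube_tall_1 [([377.0, 172.0], [488.2, -197.9], 0.95), ([467.0, 124.0], [510.1, -287.7], 0.92), ([498.0, 179.0], [445.2, -312.5], 0.89), ([282.0, 221.0], [465.3, -92.3], 0.62)]
tube_bottle_1 [([344.0, 224.0], [442.9, -154.4], 0.94), ([355.0, 114.0], [549.9, -188.1], 0.69)]
tube_short_1 [([289.0, 112.0], [569.7, -128.8], 0.87), ([254.0, 170.0], [526.3, -80.6], 0.67)]
2.7 [524.1 -78.3 264.1] [[0.956, -0.294, 0.0], [-0.294, -0.956, -0.0], [0.0, 0.0, -1.0]] 47.06728949148914
```

View pics/w1.png

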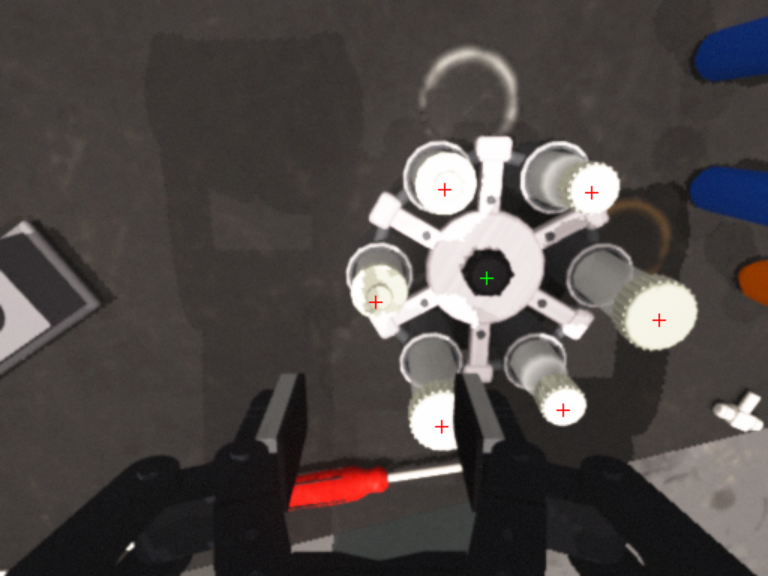

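The view matches the prediction, with red marks on every cap (offset about 3 mm) and the short tube of shield D at (380,292) next to the fingers. I'm going down to grip it.

>>> {"api": "arm_command", "payload": {"deltas": "0.001 0 -0.04 0 0 0;0.001 0 -0.08 0 0 0;0.001 0 -0.11 0 0 0;0.001 0 -0.124 0 0 0;0.001 0 -0.124 0 0 0;0.001 0 -0.124 0 0 0"}}

```text
time_s: 3.6
ee_pos: [526.2, -77.3, 141.2]
ee_rot: [3.107, -0.463, 0.003]
force: [-0.3, 0.2, -0.1]
width: 47.5
grasp_force: 0.0
```

>>> {"api": "arm_command", "payload": {"deltas": "0 0 0 0 0 0;0 0 0 0 0 0;0 0 0 0 0 0;0 0 0 0 0 0;0 0 0 0 0 0;0 0 0 0 0 0", "jaw": -1, "force": 40}}

```text
time_s: 4.2
ee_pos: [527.0, -77.5, 142.5]
ee_rot: [3.106, -0.463, 0.007]
force: [0.5, -0.2, 5.9]
width: 27.7
grasp_force: 39.4
```

>>> {"api": "arm_command", "payload": {"deltas": "0 0 0.03 0 0 0;0 0 0.06 0 0 0;0 0 0.08 0 0 0;0.005 0.03 0.08 0 0 0;0.015 0.07 0.08 0 0 0;0.025 0.11 0.08 0 0 0;0.035 0.15 0.08 0 0 0;0.04 0.18 0.08 0 0 0;0.04 0.18 0.08 0 0 0;0.04 0.18 0.08 0 0 0"}}

```text
time_s: 5.2
ee_pos: [565.3, 103.4, 220.0]
ee_rot: [3.107, -0.461, 0.0]
force: [-0.1, -0.1, -1.0]
width: 27.6
grasp_force: 39.7
```

```bash
python3 look.py w2
```

```text
A [ 487.1 -199.7]
B [ 443.4 -153. ]
C [462.  -91.8]
D [524.3 -77.3]
E [ 568. -124.]
F [ 549.4 -185.2]
rotor []
rack [([163.0, 211.0], [562.0, 191.4], 0.82)]
tube_tall_1 []
tube_bottle_1 []
tube_short_1 [([256.0, 218.0], [534.5, 109.6], 0.77)]
5.2 [565.3 103.4 220. ] [[0.957, -0.29, 0.0], [-0.29, -0.957, -0.0], [0.0, 0.0, -1.0]] 27.564959603610923
```

View pics/w2.png

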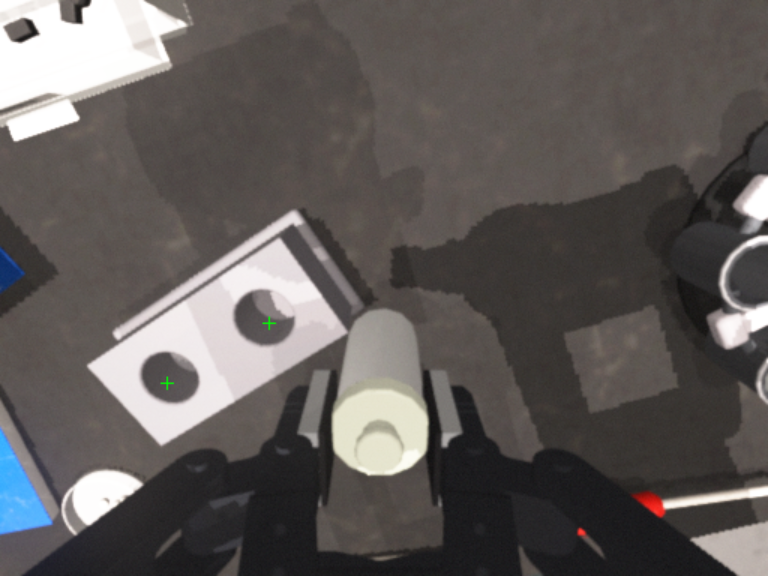

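The short tube hangs upright at (380,380). The rack hole rims are at (265,317) and (170,378), close to the marks.

```bash
python3 - <<'E'
from h import *
d=np.load("last.npz"); f=lambda u,z:onplane(d["K"],d["R"],d["t"],(u[0]/1.5,u[1]/1.5),z)
print(f((265,317),50),f((170,378),50), "lid/button", f((379,425),175), f((378,440),184))
E
```

```text
[572.97667794 162.12276774] [554.92757767 223.65748536] lid/button [572.89781659 100.81544035] [574.51829593 100.58756803]
```

>>> {"api": "arm_command", "payload": {"deltas": "0.003 0.04 0 0 0 0;0.004 0.06 0 0 0 0;0.004 0.06 0 0 0 0;0.004 0.06 0 0 0 0;0.004 0.06 -0.02 0 0 0;0.004 0.06 -0.035 0 0 0;0.004 0.06 -0.045 0 0 0;0.004 0.06 -0.055 0 0 0;0.004 0.06 -0.055 0 0 0"}}

```text
time_s: 6.4
ee_pos: [569.3, 163.2, 163.6]
ee_rot: [-3.106, 0.464, 0.001]
force: [3.0, 3.1, -3.8]
width: 27.2
grasp_force: 39.5
```

>>> {"api": "arm_command", "payload": {"deltas": "0 0 -0.01 0 0 0;0 0 -0.018 0 0 0;0 0 -0.023 0 0 0;0 0 -0.023 0 0 0"}}

```text
time_s: 6.8
ee_pos: [570.3, 163.2, 142.6]
ee_rot: [-3.107, 0.463, -0.003]
force: [2.7, 1.8, 2.2]
width: 27.1
grasp_force: 40.0
```

>>> {"api": "arm_command", "payload": {"deltas": "0 0 0 0 0 0;0 0 0 0 0 0;0 0 0 0 0 0;0 0 0.04 0 0 0;0 0 0.08 0 0 0;-0.02 -0.04 0.098 0 0 8;-0.04 -0.08 0.098 0 0 16;-0.06 -0.12 0.098 0 0 24;-0.08 -0.16 0.098 0 0 32;-0.09 -0.2 0.098 0 0 40;-0.1 -0.23 0.098 0 0 48;-0.106 -0.256 0.098 0 0 56;-0.106 -0.256 0.098 0 0 60;-0.106 -0.256 0.098 0 0 60;-0.106 -0.256 0.098 0 0 60", "jaw": 0.3}}

```text
time_s: 8.3
ee_pos: [463.1, -92.9, 239.5]
ee_rot: [-2.923, -1.15, 0.001]
force: [-0.1, -0.1, -0.0]
width: 55.7
grasp_force: 0.0
```

```bash
python3 look.py w3
```

```text
A [ 487.1 -199.7]
B [ 443.4 -153. ]
C [462.  -91.8]
D [524.3 -77.3]
E [ 568. -124.]
F [ 549.4 -185.2]
rotor [([322.0, 174.0], [509.4, -141.9], 0.92)]
rack []
tube_tall_1 [([249.0, 176.0], [462.5, -90.1], 0.9), ([282.0, 232.0], [443.4, -151.5], 0.71), ([350.0, 231.0], [488.7, -199.8], 0.7), ([419.0, 268.0], [509.5, -282.5], 0.62)]
tube_bottle_1 [([282.0, 233.0], [442.3, -152.4], 0.71), ([393.0, 178.0], [552.8, -188.9], 0.58)]
tube_short_1 [([359.0, 115.0], [568.8, -122.4], 0.63)]
8.3 [463.1 -92.9 239.5] [[0.732, 0.681, -0.001], [0.681, -0.732, 0.0], [-0.001, -0.001, -1.0]] 55.718091793220026
```

View pics/w3.png

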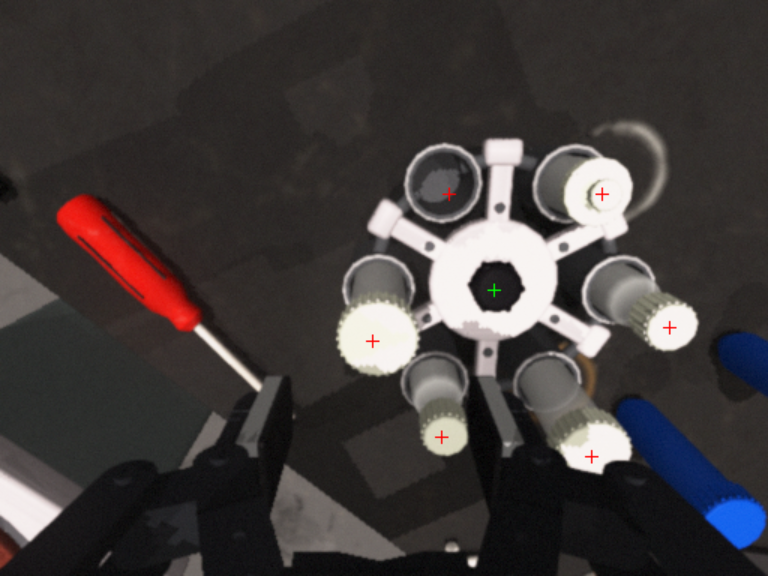

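```bash
python3 - <<'E'
from h import *
d=np.load("last.npz"); f=lambda u,z:onplane(d["K"],d["R"],d["t"],(u[0]/1.5,u[1]/1.5),z).round(1)
print("D ring",f((442.5,182),58),"hub",f((496,283),58),"capC",f((377,338),124),"capB",f((444,437),110),"E btn",f((602,194),98))
E
```

```text
D ring [526.3 -78.2] hub [ 508.7 -136.1] capC [464.2 -92. ] capB [ 444.1 -153.3] E btn [ 568.  -124.1]
```

The empty shield D ring is at (442,182) and the tall cap of C at (377,338), about 1.5 mm from the TCP line. I'm gripping it.

>>> {"api": "arm_command", "payload": {"deltas": "0.001 0 -0.03 0 0 0;0.001 0 -0.055 0 0 0;0.001 0 -0.072 0 0 0;0.001 0 -0.072 0 0 0;0.001 0 -0.072 0 0 0"}}

```text
time_s: 9.1
ee_pos: [464.5, -92.8, 168.1]
ee_rot: [-2.922, -1.153, 0.0]
force: [-0.1, 0.1, 0.5]
width: 55.6
grasp_force: 0.0
```

>>> {"api": "arm_command", "payload": {"deltas": "0 0 0 0 0 0;0 0 0 0 0 0;0 0 0 0 0 0;0 0 0 0 0 0;0 0 0 0 0 0;0 0 0 0 0 0;0 0 0.03 0 0 0;0 0 0.06 0 0 0;0 0 0.06 0 0 0", "jaw": -1}}

```text
time_s: 10.0
ee_pos: [466.7, -93.9, 232.9]
ee_rot: [2.917, 1.15, 0.011]
force: [0.4, -0.3, 0.4]
width: 30.9
grasp_force: 40.7
```

>>> {"api": "arm_command", "payload": {"deltas": "0 0 0.02 0 0 0;0.01 0.01 0.02 0 0 -8;0.02 0.015 0.02 0 0 -16;0.03 0.015 0.02 0 0 -24;0.04 0.015 0.02 0 0 -32;0.05 0.015 0.02 0 0 -40;0.06 0.015 0.02 0 0 -48;0.062 0.015 0.02 0 0 -56;0.062 0.015 0.02 0 0 -60;0.062 0.015 0.02 0 0 -60;0.062 0.015 0.02 0 0 -60"}}

```text
time_s: 11.1
ee_pos: [526.1, -77.9, 247.1]
ee_rot: [-3.107, 0.461, 0.002]
force: [-0.2, -0.4, 0.2]
width: 30.6
grasp_force: 40.6
```

```bash
python3 look.py w4
```

```text
A [ 487.1 -199.7]
B [ 443.4 -153. ]
C [462.  -91.8]
D [524.3 -77.3]
E [ 568. -124.]
F [ 549.4 -185.2]
rotor [([318.0, 175.0], [505.8, -139.7], 0.55)]
rack []
tube_tall_1 [([479.0, 132.0], [506.7, -287.4], 0.98), ([249.0, 205.0], [499.5, -66.1], 0.87), ([488.0, 37.0], [584.0, -301.3], 0.82), ([385.0, 177.0], [488.9, -198.7], 0.62)]
tube_bottle_1 [([349.0, 229.0], [445.8, -155.0], 0.64), ([363.0, 117.0], [550.1, -188.9], 0.63)]
tube_short_1 [([290.0, 118.0], [568.5, -125.9], 0.96)]
11.1 [526.1 -77.9 247.1] [[0.957, -0.29, -0.001], [-0.29, -0.957, 0.0], [-0.001, 0.0, -1.0]] 30.557799435319396
```

View pics/w4.png

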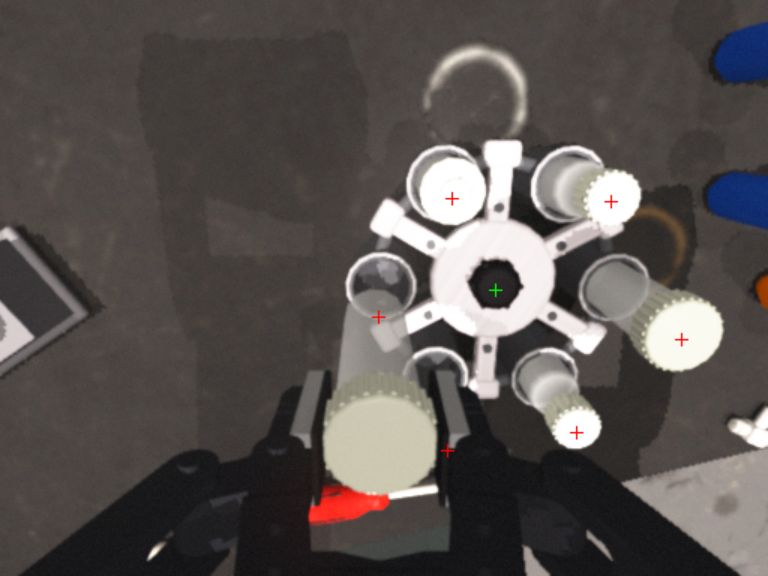

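```bash
python3 - <<'E'
from h import *
d=np.load("last.npz"); f=lambda u,z:onplane(d["K"],d["R"],d["t"],(u[0]/1.5,u[1]/1.5),z).round(1)
print("D ring",f((381,286),58),"cap top",f((380,442),203),"hub",f((495,283),58))
print("proj foot (526,-78) z91,105", *[(1.5*proj(d["K"],d["R"],d["t"],[526,-78,z])).round() for z in (91,105,203)])
E
```

```text
D ring [526.4 -79.5] cap top [529.1 -79.4] hub [ 510.  -139.3]
proj foot (526,-78) z91,105 [379. 308.] [379. 319.] [378. 453.]
```

>>> {"api": "arm_command", "payload": {"deltas": "0 -0.001 -0.03 0 0 0;0 -0.001 -0.045 0 0 0;0 -0.001 -0.055 0 0 0;0 -0.001 -0.065 0 0 0;0 -0.001 -0.073 0 0 0;0 -0.001 -0.078 0 0 0;0 -0.001 -0.078 0 0 0"}}

```text
time_s: 12.1
ee_pos: [526.5, -79.3, 169.8]
ee_rot: [3.107, -0.463, -0.0]
force: [-1.2, -3.6, 0.2]
width: 30.9
grasp_force: 40.5
```

>>> {"api": "arm_command", "payload": {"deltas": "0 0 0 0 0 0;0 0 0 0 0 0;0 0 0 0 0 0;0 0 0.03 0 0 0;0 0 0.06 0 0 0;-0.005 -0.005 0.065 0 0 8;-0.01 -0.01 0.065 0 0 16;-0.02 -0.02 0.065 0 0 24;-0.03 -0.03 0.065 0 0 32;-0.04 -0.04 0.065 0 0 40;-0.05 -0.05 0.065 0 0 48;-0.06 -0.06 0.065 0 0 56;-0.07 -0.07 0.065 0 0 64;-0.0815 -0.074 0.065 0 0 72;-0.0815 -0.074 0.065 0 0 80;-0.0815 -0.074 0.065 0 0 88;-0.0815 -0.074 0.065 0 0 96;-0.0815 -0.074 0.065 0 0 104;-0.0815 -0.074 0.065 0 0 112;-0.0815 -0.074 0.065 0 0 120", "jaw": 0.3}}

```text
time_s: 14.1
ee_pos: [445.0, -152.8, 235.0]
ee_rot: [1.947, 2.465, 0.001]
force: [-0.1, -0.3, -0.3]
width: 55.5
grasp_force: 0.0
```

>>> {"api": "arm_command", "payload": {"deltas": "0 0 0 0 0 0;0 0 0 0 0 0;0 0 0 0 0 0"}}

```text
time_s: 14.4
ee_pos: [445.0, -152.9, 235.0]
ee_rot: [1.957, 2.457, 0.0]
force: [0.4, -0.0, 0.2]
width: 55.5
grasp_force: 0.0
```

```bash
python3 look.py w5
```

```text
A [ 487.1 -199.7]
B [ 443.4 -153. ]
C [462.  -91.8]
D [524.3 -77.3]
E [ 568. -124.]
F [ 549.4 -185.2]
rotor [([320.0, 174.0], [507.2, -138.0], 0.59)]
rack []
tube_tall_1 [([360.0, 117.0], [523.2, -78.6], 0.91), ([209.0, 311.0], [432.9, -304.9], 0.76), ([278.0, 309.0], [504.0, -286.2], 0.59), ([282.0, 234.0], [485.3, -201.0], 0.57)]
tube_bottle_1 [([350.0, 233.0], [549.6, -185.5], 0.72)]
tube_short_1 [([388.0, 177.0], [566.1, -123.8], 0.82)]
14.4 [ 445.  -152.9  235. ] [[-0.224, 0.975, 0.0], [0.975, 0.224, 0.0], [0.0, 0.0, -1.0]] 55.50573069134635
```

View pics/w5.png

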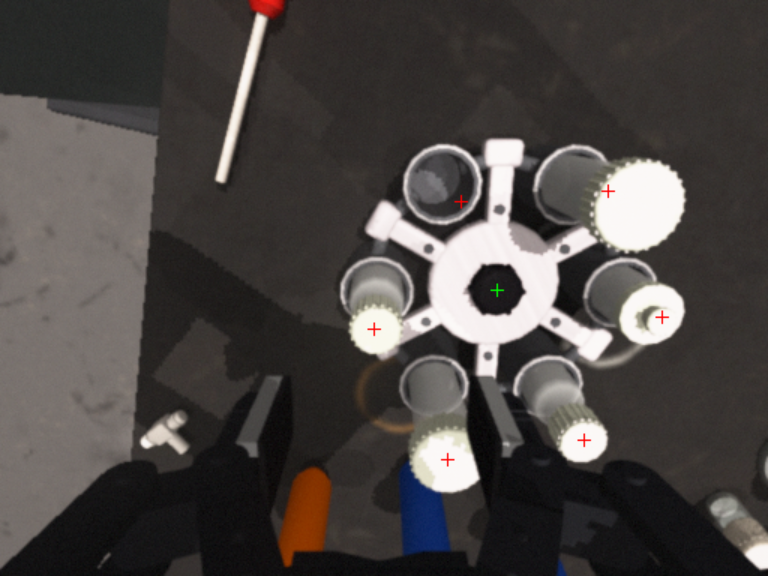

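The tall tube is in D (cap at (636,204)), C is empty (442,183), and the B bottle cap (375,329) is on its mark. I'm gripping the bottle.

>>> {"api": "arm_command", "payload": {"deltas": "0 0 -0.03 0 0 0;0 0 -0.06 0 0 0;0 0 -0.077 0 0 0;0 0 -0.077 0 0 0;0 0 -0.077 0 0 0"}}

```text
time_s: 15.2
ee_pos: [445.1, -153.1, 158.2]
ee_rot: [-1.955, -2.459, -0.0]
force: [-0.2, 0.2, 0.7]
width: 55.4
grasp_force: 0.0
```

>>> {"api": "arm_command", "payload": {"deltas": "0 0 0 0 0 0;0 0 0 0 0 0;0 0 0 0 0 0;0 0 0 0 0 0;0 0 0 0 0 0;0 0 0 0 0 0;0 0 0 0 0 0;0 0 0.03 0 0 0;0 0 0.06 0 0 0;0 0 0.08 0 0 0;0 0 0.08 0 0 0", "jaw": -1}}

```text
time_s: 16.3
ee_pos: [446.5, -153.7, 241.5]
ee_rot: [1.95, 2.454, 0.002]
force: [0.2, 1.0, -1.0]
width: 20.1
grasp_force: 39.8
```

```bash
python3 - <<'E'
from h import *
d=np.load("last.npz"); f=lambda u,z:onplane(d["K"],d["R"],d["t"],(u[0]/1.5,u[1]/1.5),z).round(1)
print("C ring",f((442,183),58),"capB",f((375,329),110),"hub",f((494,284),58))
E
```

```text
C ring [463.1 -92.1] capB [ 443.9 -152.9] hub [ 502.9 -135.7]
```

>>> {"api": "arm_command", "payload": {"deltas": "0 0.01 0 0 0 -8;0 0.02 0 0 0 -16;0 0.03 0 0 0 -24;0.005 0.04 0 0 0 -32;0.01 0.05 0 0 0 -40;0.015 0.06 0 0 0 -48;0.018 0.0605 0 0 0 -56;0.018 0.0605 0 0 0 -60;0.018 0.0605 0 0 0 -60;0.018 0.0605 0 0 0 -60"}}

```text
time_s: 17.3
ee_pos: [462.4, -92.3, 236.6]
ee_rot: [-2.92, -1.154, 0.002]
force: [0.3, 0.2, -1.2]
width: 19.7
grasp_force: 39.8
```

```bash
python3 look.py w6
```

```text
A [ 487.1 -199.7]
B [ 443.4 -153. ]
C [462.  -91.8]
D [524.3 -77.3]
E [ 568. -124.]
F [ 549.4 -185.2]
rotor [([319.0, 178.0], [504.4, -140.4], 0.93)]
rack []
tube_tall_1 [([287.0, 117.0], [523.7, -76.5], 0.89), ([420.0, 272.0], [507.3, -283.7], 0.77), ([488.0, 233.0], [579.5, -297.0], 0.75), ([350.0, 234.0], [486.8, -199.7], 0.68)]
tube_bottle_1 [([250.0, 207.0], [440.6, -109.6], 0.87), ([393.0, 179.0], [550.9, -187.1], 0.72)]
tube_short_1 [([366.0, 118.0], [569.8, -127.1], 0.71)]
17.3 [462.4 -92.3 236.6] [[0.73, 0.684, -0.002], [0.684, -0.73, 0.001], [-0.001, -0.002, -1.0]] 19.650125712355067
```

View pics/w6.png

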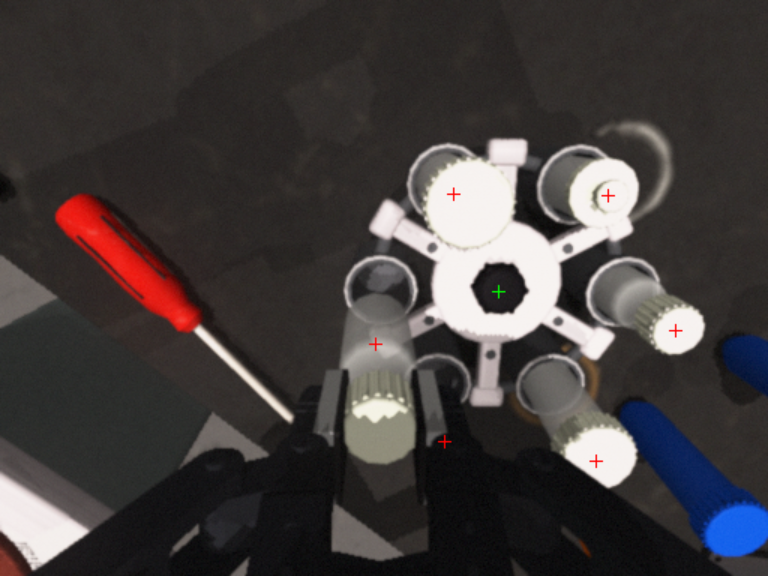

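The bottle hangs upright over ring C (380,290), with its foot near (377,303), as expected. I'm lowering it.

>>> {"api": "arm_command", "payload": {"deltas": "0.001 0 -0.03 0 0 0;0.001 0 -0.045 0 0 0;0.001 0 -0.055 0 0 0;0.001 0 -0.065 0 0 0;0.001 0 -0.073 0 0 0;0.001 0 -0.079 0 0 0;0.001 0 -0.079 0 0 0"}}

```text
time_s: 18.3
ee_pos: [464.2, -92.7, 159.5]
ee_rot: [2.923, 1.153, -0.0]
force: [-1.2, -0.5, 2.4]
width: 20.0
grasp_force: 40.4
```

>>> {"api": "arm_command", "payload": {"deltas": "0 0 0 0 0 0;0 0 0 0 0 0;0 0 0 0 0 0;0 0 0.03 0 0 0;0 0 0.06 0 0 0;0 0 0.08 0 0 0;0.01 0.04 0.08 0 0 0;0.03 0.08 0.08 0 0 0;0.05 0.12 0.08 0 0 0;0.07 0.16 0.08 0 0 0;0.09 0.2 0.08 0 0 0;0.1 0.24 0.08 0 0 0;0.106 0.2555 0.08 0 0 0;0.106 0.2555 0.06 0 0 0;0.106 0.2555 0.06 0 0 0", "jaw": 0.3}}

```text
time_s: 19.8
ee_pos: [568.5, 163.0, 215.9]
ee_rot: [-2.921, -1.153, 0.008]
force: [-1.3, 0.6, -0.1]
width: 55.6
grasp_force: 0.0
```

```bash
python3 look.py w7; python3 - <<'E'
from rig import env, imaging, models
import cv2
p=imaging.get_image("side"); cv2.imwrite("pics/s7.png",cv2.resize(p["pixels"][140:300,170:340,::-1],None,fx=3.5,fy=3.5,interpolation=3))
E
```

```text
A [ 487.1 -199.7]
B [ 443.4 -153. ]
C [462.  -91.8]
D [524.3 -77.3]
E [ 568. -124.]
F [ 549.4 -185.2]
rotor []
rack [([226.0, 161.0], [565.6, 191.5], 0.97)]
tube_tall_1 []
tube_bottle_1 []
tube_short_1 [([258.0, 181.0], [574.7, 161.3], 0.82)]
19.8 [568.5 163.  215.9] [[0.73, 0.683, -0.005], [0.683, -0.73, -0.001], [-0.005, -0.003, -1.0]] 55.60874160404894
```

View pics/w7.png

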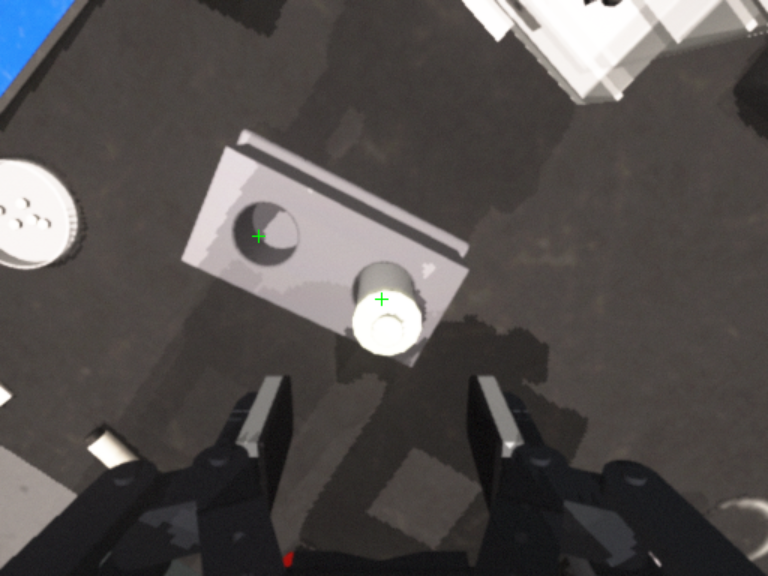

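View pics/s7.png

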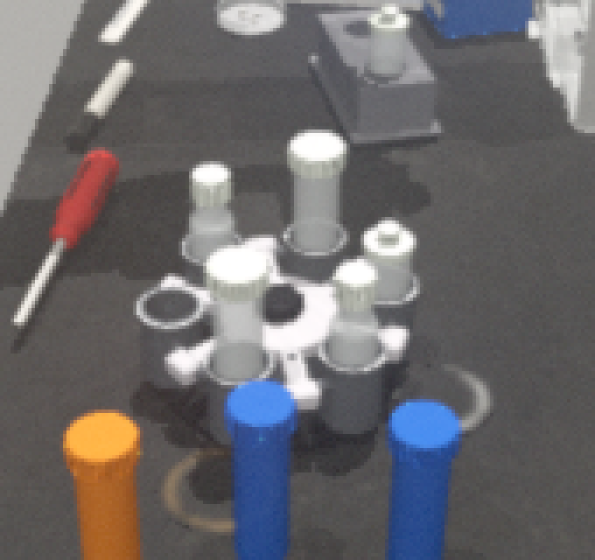

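Tall tubes in A and D face each other, bottles in C and F face each other, B is empty at (170,305), and the short stands in the rack. I'm picking it up after a quick position check.

```bash
python3 - <<'E'
from h import *
d=np.load("last.npz"); f=lambda u,z:onplane(d["K"],d["R"],d["t"],(u[0]/1.5,u[1]/1.5),z).round(1)
print("lid",f((387.5,321),89),"button",f((387,328),98))
E
```

```text
lid [574.1 162.4] button [574.3 163. ]
```

>>> {"api": "arm_command", "payload": {"deltas": "0.004 0 -0.03 0 0 0;0.004 0 -0.055 0 0 0;0.004 0 -0.076 0 0 0;0.004 0 -0.076 0 0 0;0.004 0 -0.076 0 0 0"}}

```text
time_s: 20.65
ee_pos: [574.1, 162.8, 143.4]
ee_rot: [2.923, 1.152, 0.0]
force: [-0.1, 0.2, -0.3]
width: 55.5
grasp_force: 0.0
```

>>> {"api": "arm_command", "payload": {"deltas": "0 0 0 0 0 0;0 0 0 0 0 0;0 0 0 0 0 0;0 0 0 0 0 0;0 0 0 0 0 0;0 0 0 0 0 0;0 0 0.03 0 0 0;0 0 0.06 0 0 0;0 0 0.08 0 0 0;0 0 0.08 0 0 0", "jaw": -1}}

```text
time_s: 21.65
ee_pos: [575.8, 163.3, 227.2]
ee_rot: [2.921, 1.152, 0.012]
force: [-0.3, 0.0, 0.2]
width: 27.0
grasp_force: 39.8
```

>>> {"api": "arm_command", "payload": {"deltas": "0 0 0.05 0 0 0;-0.015 -0.04 0.05 0 0 8;-0.03 -0.08 0.05 0 0 16;-0.05 -0.12 0.05 0 0 24;-0.07 -0.16 0.05 0 0 32;-0.085 -0.2 0.05 0 0 40;-0.1 -0.24 0.05 0 0 48;-0.115 -0.28 0.05 0 0 56;-0.129 -0.316 0.05 0 0 60;-0.129 -0.316 0.05 0 0 60;-0.129 -0.316 0.03 0 0 60;-0.129 -0.316 0.01 0 0 60;-0.129 -0.316 0.01 0 0 60;-0.129 -0.316 0.01 0 0 60"}}

```text
time_s: 23.05
ee_pos: [444.7, -152.3, 231.9]
ee_rot: [-1.953, -2.458, 0.0]
force: [0.3, -0.6, -0.6]
width: 27.4
grasp_force: 39.8
```

```bash
python3 look.py w8
```

```text
A [ 487.1 -199.7]
B [ 443.4 -153. ]
C [462.  -91.8]
D [524.3 -77.3]
E [ 568. -124.]
F [ 549.4 -185.2]
rotor [([322.0, 178.0], [508.7, -139.7], 0.73), ([284.0, 234.0], [488.8, -203.7], 0.52)]
rack []
tube_tall_1 [([277.0, 311.0], [501.5, -285.3], 0.95), ([362.0, 119.0], [523.4, -78.8], 0.93), ([281.0, 237.0], [484.5, -201.8], 0.93)]
tube_bottle_1 [([354.0, 238.0], [552.6, -186.6], 0.98), ([285.0, 119.0], [459.6, -94.1], 0.9)]
tube_short_1 [([392.0, 182.0], [568.0, -125.7], 0.84), ([250.0, 220.0], [451.8, -191.8], 0.6)]
23.05 [ 444.7 -152.3  231.9] [[-0.226, 0.974, -0.002], [0.974, 0.226, 0.001], [0.002, -0.002, -1.0]] 27.355089542544253
```

View pics/w8.png

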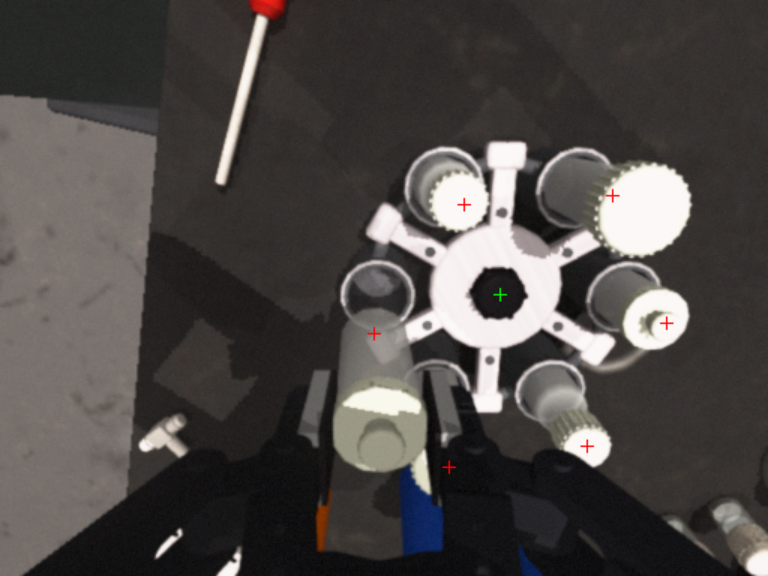

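The short hangs over ring B (377,294). I'm lowering it.

>>> {"api": "arm_command", "payload": {"deltas": "0 -0.001 -0.03 0 0 0;0 -0.001 -0.045 0 0 0;0 -0.001 -0.055 0 0 0;0 -0.001 -0.065 0 0 0;0 -0.001 -0.075 0 0 0;0 -0.001 -0.083 0 0 0;0 -0.001 -0.088 0 0 0;0 -0.001 -0.088 0 0 0"}}

```text
time_s: 24.15
ee_pos: [444.9, -153.4, 145.0]
ee_rot: [-1.953, -2.458, -0.002]
force: [-3.5, 5.4, 4.8]
width: 27.1
grasp_force: 40.3
```

>>> {"api": "arm_command", "payload": {"deltas": "0 0 0 0 0 0;0 0 0 0 0 0;0 0 0 0 0 0;0 0 0.03 0 0 0;0 0 0.06 0 0 0;0 0 0.09 0 0 0;-0.01 0.04 0.13 0 0 0;-0.01 0.09 0.15 0 0 0;-0.01 0.14 0.15 0 0 0;-0.01 0.19 0.15 0 0 0;-0.01 0.19 0.15 0 0 0;-0.01 0.19 0.15 0 0 0", "jaw": 0.3}}

```text
time_s: 25.35
ee_pos: [434.9, 37.1, 294.9]
ee_rot: [1.95, 2.462, -0.0]
force: [-0.3, -0.3, 0.2]
width: 55.4
grasp_force: 0.0
```

```bash
python3 - <<'E'
from h import *
from rig import env, imaging, models
p=imaging.get_image("side"); R,t=cam(p); K=np.array(p["K"])
img=cv2.resize(p["pixels"][140:300,170:340,::-1],None,fx=3.5,fy=3.5,interpolation=3)
for k,z in zip("ABCDEF",(124,98,110,124,98,110)):
    a=4.417-"ABCDEF".index(k)*np.pi/3
    u=proj(K,R,t,[507.5+64*np.cos(a),-139+64*np.sin(a),z]); cv2.drawMarker(img,tuple(int(v) for v in (u-[170,140])*3.5),(0,0,255),0,10)
cv2.imwrite("pics/s9.png",img)
print(env.get_obs()["time_s"],env.get_obs()["ee_pos"])
E
```

```text
25.4 [434.94162821  35.94548734 294.80012133]
```

View pics/s9.png

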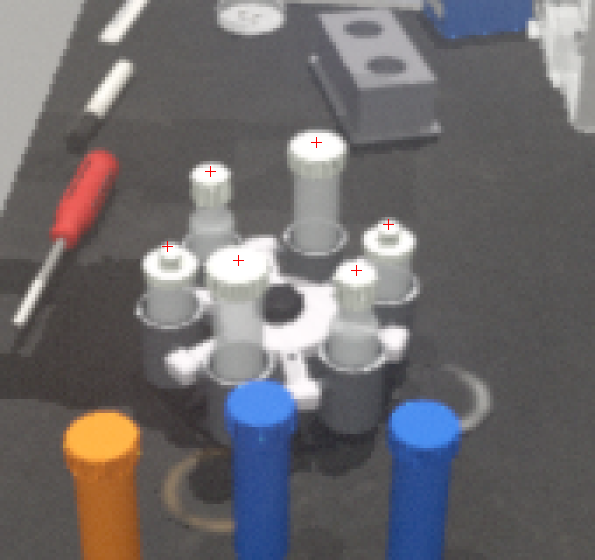

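All six tops sit on their expected seated heights, with like kinds facing each other: short (168,250) and (388,230), tall (238,262) and (316,143), bottle (210,172) and (356,270). The arm is clear, so I'm handing in.

```bash
python3 -c "
from rig import env
print(env.close_job())"
```

```text
the job is handed in; nothing more can be done
None
```

I handed the job in at about 25 s: the side view showed all six tubes seated upright in the shields, each opposite its own kind, with the arm clear and the look-alikes untouched, but no verdict was returned.

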